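# Pop open two touch-latch lids on the coffee bar

### The arm

A 6-joint arm with a two-finger parallel gripper is mounted at the origin on the work surface. World frame = base frame: x ahead of the robot, y to its left, z up, the work surface at z = 0. Lengths are in mm, angles in degrees, forces in N, time in s.
With the tool pointing down it reaches from about 350 to 850 mm from the base axis. Payload 8.1 kg.
Tool frame: the origin (TCP) lies at the centre of the arm's flange, where the gripper is bolted on; the fingertips stand 173 mm ahead of it and the grasp point (between the pads) lies 155 mm ahead of it; z points along the fingers, y is the line along which they close (so a half turn about z gives the same grasp; the last joint's range is limited). The gripper opens to 85 mm and grips with 20 to 120 N. Pads are 22 mm wide; open, the fingers measure 114 mm over their backs; the gripper's body (76 mm by 85 mm) begins 54 mm behind the grasp point. The pads swing forward as they close: fully open they stand 13 mm farther back than shut.
Start: joints at [-81.612, 7.471, 85.268, -0, 87.261, -4.893], TCP at [137.858, -583.954, 404.692] pointing down, gripper open.
Joint ranges: [-169.43, 169.43], [-51.17, 129.36], [1.28, 143.12], [-76.62, 256.62], [0, 156.53], [-152.29, 152.29]. Speed limits (degrees/s): [136.94, 136.94, 159.86, 180, 180, 180].

### API

Orientations are given as [roll, pitch, yaw] about the fixed x, y, z axes, in that order (R = Rz(yaw) Ry(pitch) Rx(roll)).
In Python, from bench import * gives the robot as it stands.
- The arm moves only by the shell command python3 -m jog 'ROWS' [FORCE]. ROWS is text: rows parted by semicolons, each of 7 numbers parted by spaces: the shift along the tool's x, y, z scaled (see below), then the turn, a rotation vector about the tool's x, y, z scaled (see below), then the closure, from -1 (fully open) to 1 (shut). In form: tx ty tz wx wy wz hand; .... A call has 1 to 5 rows; each row shifts and turns the commanded pose from where the row before left it, along the tool's axes as they then stand; what a row does not reach is not made up. The controller multiplies each number of a shift by 0.1 m and each number of a turn by 60 degrees. A row lasts 1/8 s, in which the tool goes at most 62.5 mm and 10.7 degrees, less where a joint would pass 70% of its speed; a pose out of reach is approached as far as the arm can. A call with a number of a shift or a turn outside -1 to 1 is refused whole. A call with a gripper value outside its range is refused whole. The fingers move at their own pace and stop on an object; FORCE is the grip in N (left out, the last holds). Time passes only in rows, so rows that do not move let the fingers close. It gives the time, the measured TCP pose, the force, the opening and the grip force at its end, in the units of the state.
- sense(): the state, without advancing time (a new reading comes with each control period).
- snapshot(name): name is "side" or "top"; returns a dict with "img" (384x512x3 uint8, red, green, blue), "fx", "fy", "cx", "cy" (pixels), "extrinsics" (4x4, takes a point from camera to world coordinates). Camera axes: x right, y down, z forward; pixel columns grow to the right and rows downward; lengths in mm; the calibration is good to about 2 mm. A picture is of the moment at which its call begins. There is no depth.
- hand_in(): hands the job in; it is judged then, once.
The state is a dict: "time": time; "joint_pos": joint angles; "qd": joint speeds; "joint_efforts": joint torques, N m; "tool_pos": TCP position; "tcp_rot": TCP orientation; "ft_force": force on the tool from outside, world axes, zero at the start; "wrist_torque": the same for the moment, N m; "finger_gap": finger opening in mm; "grip_force": force on a finger pad.
Only numpy, scipy, OpenCV 4.12 (cv2) and the standard library are available. Lean on these libraries where they do the work, as an engineer would, in place of code of your own. Each camera call takes 0.05 s, during which the arm holds its last target. There are 200 camera calls.

### The job

Set up the coffee bar for service: with the fingertips, press the brass mark on the orange caddy's lid until its catch lets go, and let the lid spring up ajar; then do the same with the walnut (dark brown) lid. Leave the white caddy shut, and leave the jug, the tamper and the cup standing where they are.

Things in the scene. Friction and masses are not known exactly. Their poses are not given: they have to be found in the camera images.
- orange_caddy: The orange caddy: a white box open at the top fixed to the bar, 150 deep (x) x 130 wide (y) x 110 high, walls 5, with its orange plastic lid (137 x 114 x 12) set in its top, lid top 118 above the bar. Origin: centre of its underside. Its x axis points from the front (the lid's free edge, towards the robot) to the back (the hinge).
- orange_lid (a joint): Lid angle about its rear hinge, rad. 0 = latched; negative = pressed in, stop at -0.045; positive = risen. Push-to-open catch: pressing the lid front down to its stop (5 mm at the brass mark, about 3 N before the stop) frees it (from about -0.025); once the finger rises again a spring swings the lid up to its stop at 0.5 in under 1 s, where it stays. Pressed less, it stays latched.
- orange_press (a point): Centre of the brass touch mark (24 mm disc) on top of this lid, 20 mm in from its front edge, on its middle line: the place to press. It moves with the lid; its z axis is the lid's outward normal.
- walnut_caddy: The walnut caddy: a white box open at the top fixed to the bar, 150 deep (x) x 130 wide (y) x 110 high, walls 5, with its dark brown walnut lid (137 x 114 x 12) set in its top, lid top 118 above the bar. Origin: centre of its underside. Its x axis points from the front (the lid's free edge, towards the robot) to the back (the hinge).
- walnut_lid (a joint): Lid angle about its rear hinge, rad. 0 = latched; negative = pressed in, stop at -0.045; positive = risen. Push-to-open catch: pressing the lid front down to its stop (5 mm at the brass mark, about 3 N before the stop) frees it (from about -0.025); once the finger rises again a spring swings the lid up to its stop at 0.5 in under 1 s, where it stays. Pressed less, it stays latched.
- walnut_press (a point): Centre of the brass touch mark (24 mm disc) on top of this lid, 20 mm in from its front edge, on its middle line: the place to press. It moves with the lid; its z axis is the lid's outward normal.
- white_caddy: The white caddy: a white box open at the top fixed to the bar, 150 deep (x) x 130 wide (y) x 110 high, walls 5, with its white plastic lid (137 x 114 x 12) set in its top, lid top 118 above the bar. Origin: centre of its underside. Its x axis points from the front (the lid's free edge, towards the robot) to the back (the hinge).
- white_lid (a joint): Lid angle about its rear hinge, rad. 0 = latched; negative = pressed in, stop at -0.045; positive = risen. Push-to-open catch: pressing the lid front down to its stop (5 mm at the brass mark, about 3 N before the stop) frees it (from about -0.025); once the finger rises again a spring swings the lid up to its stop at 0.5 in under 1 s, where it stays. Pressed less, it stays latched.
- white_press (a point): Centre of the brass touch mark (24 mm disc) on top of this lid, 20 mm in from its front edge, on its middle line: the place to press. It moves with the lid; its z axis is the lid's outward normal.
- jug: Bystander: loose steel milk jug, 74 mm across, 90 high, side handle. Origin: centre of its underside.
- tamper: Bystander: loose coffee tamper, steel foot 58 mm across and dark wooden grip, 79 high. Origin: centre of its underside.
- cup: Bystander: loose white ceramic cup, 76 mm across, 60 high. Origin: centre of its underside.

How it is judged:
By the outcome, as a careful person would: the job done as asked, in the order asked, and still so for the second after the job is handed in, with the robot touching nothing.
It also fails if it takes over 40 s, if anything falls off the work surface, if the arm or the gripper's body presses on something with over 40 N, if the wrist force passes 120 N, or if a joint passes its speed limit or range.

## Working session

There is one attempt and no reset: what is moved stays moved. The work goes in short steps, Python scripts to look and compute and a shell command to move; the robot and the scene stay as the last step left them, time stands still between calls to the robot, and variables do not carry over. Pictures are saved under pics/ and viewed, at most 10 in all, crops included, and the job is handed in when it is done.

```bash
mkdir -p pics; python3 - <<'E'
from bench import *
import cv2
for n in("top","side"):
    s=snapshot(n); cv2.imwrite(f"pics/{n}0.png",cv2.resize(s["img"][:,:,::-1],(768,576)))
    print(n,s["fx"],s["fy"],s["cx"],s["cy"],s["extrinsics"])
print(sense())
E
```

```text
top 437.4890675306628 437.4890675306628 257.4052705604558 192.00387077760365 [[-2.06260720e-02 -9.94844707e-01  9.92903479e-02  4.89833116e+02]
 [-9.99668788e-01  1.89928576e-02 -1.73662048e-02  8.89787619e+00]
 [ 1.53908695e-02 -9.96156584e-02 -9.94906951e-01  1.02072397e+03]
 [ 0.00000000e+00  0.00000000e+00  0.00000000e+00  1.00000000e+00]]
side 421.05959590640344 421.05959590640344 255.06527107593104 188.6314812562889 [[-7.72856259e-01 -3.66435728e-01  5.18090784e-01  1.00755613e+02]
 [-6.34275453e-01  4.20729466e-01 -6.48599542e-01  6.00417610e+02]
 [ 1.96939865e-02 -8.29886483e-01 -5.57584588e-01  6.00201205e+02]
 [ 0.00000000e+00  0.00000000e+00  0.00000000e+00  1.00000000e+00]]
{'time': 0.1, 'joint_pos': array([-8.16101929e+01,  7.51072046e+00,  8.53264733e+01, -2.13969752e-03,
        8.72622943e+01, -4.89330441e+00]), 'qd': array([-0.01924966, -0.09419527, -0.25715598,  0.07134835,  0.00796976,
       -0.01018616]), 'joint_efforts': array([ 7.21576434e-04, -5.70957828e+01, -5.01942873e+01, -7.45045941e-05,
        8.21565860e-03,  6.91520381e-05]), 'tool_pos': array([ 137.83699793, -583.72132697,  403.71680475]), 'tcp_rot': array([-1.79900692e+02, -6.35708892e-03,  1.32832101e+01]), 'ft_force': array([-0.0760172,  0.1441253,  0.294537 ]), 'wrist_torque': array([ 0.00101328, -0.000806  , -0.01320665]), 'grip_force': 0.0, 'finger_gap': 85.59218688650446}
```

View pics/top0.png

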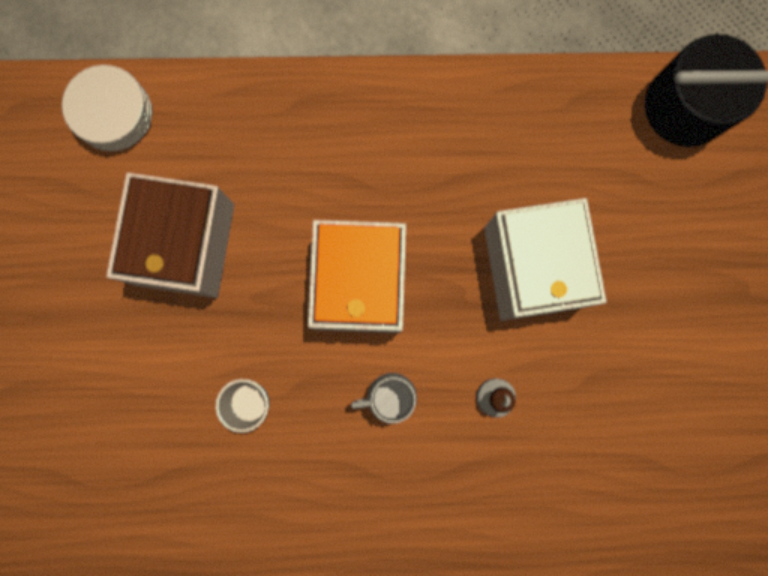

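View pics/side0.png

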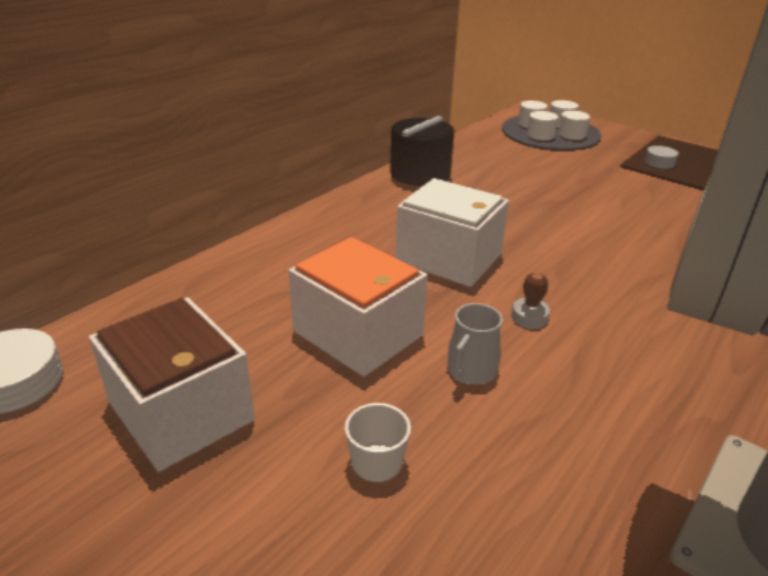

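The top view (768 px wide) shows the brass marks at walnut (154,263), orange (356,308) and white (559,289). In the side view, walnut is at (183,359) and orange at (382,281). The jug, cup and tamper stand in front, nearer the robot.

```bash
cat > h.py <<'E'
from bench import *
import numpy as np
from scipy.spatial.transform import Rotation as R
def ray(s,U,V,z=None):
    E=s["extrinsics"];u=(U+.5)/1.5-.5;v=(V+.5)/1.5-.5
    d=E[:3,:3]@[(u-s["cx"])/s["fx"],(v-s["cy"])/s["fy"],1]
    return E[:3,3]+d*(z-E[2,3])/d[2]
def go(target,yaw=None):
    st=sense();r=R.from_euler('xyz',st["tcp_rot"],degrees=True)
    print("t",st["time"],"pos",st["tool_pos"].round(1),"rot",st["tcp_rot"].round(2),"F",st["ft_force"].round(1),"gap",st["finger_gap"].round(1))
    print("tool shift/100:",(r.inv().apply(np.array(target)-st["tool_pos"])/100).round(3))
    if yaw is not None:
        print("turn/60:",((r.inv()*R.from_euler('xyz',[180,0,yaw],degrees=True)).as_rotvec(degrees=True)/60).round(3))
E
python3 - <<'E'
from h import *
t=snapshot("top");s=snapshot("side")
for n,a,b in(("walnut",(154,263),(183,359)),("orange",(356,308),(382,281)),("white",(559,289),(479,205))):
    print(n,ray(t,*a,118).round(1),ray(s,*b,118).round(1))
for n,U,V,z in(("jug",393,399,90),("tamper",502,399,79),("cup",242,405,60)):print(n,ray(t,U,V,z).round(1))
# lid axes: back-mid minus mark
print("or axis",ray(t,360,222,110)-ray(t,356,330,110)); print("wal",ray(t,173,181,110)-ray(t,154,285,110))
o=ray(t,356,308,118); go([o[0],o[1],400],0)
E
```

```text
walnut [621.1 313.1 118. ] [623.1 311.6 118. ]
orange [553.4  35.5 118. ] [553.1  36.1 118. ]
white [ 574.3 -246.5  118. ] [ 576.5 -250.4  118. ]
jug [426.5 -13.4  90. ]
tamper [ 422.4 -168.7   79. ]
cup [420.7 203.6  60. ]
or axis [151.7549935   -8.06233416   0.        ]
wal [147.1008543  -24.52699481   0.        ]Traceback (most recent call last):
  File "<stdin>", line 8, in <module>
  File "h.py", line 10, in go
    print("t",st["time"],"pos",st["tool_pos"].round(1),"rot",st["tcp_rot"].round(2),"F",st["ft_force"].round(1),"gap",st["finger_gap"].round(1))
                                                                                                                      ^^^^^^^^^^^^^^^^^^^^^^
AttributeError: 'float' object has no attribute 'round'
```

```bash
sed -i 's/st\["finger_gap"\].round(1)/round(st["finger_gap"],1)/' h.py; python3 - <<'E'
from h import *
go([553,36,400],0)
E
```

```text
t 0.2 pos [ 137.9 -583.8  404. ] rot [-1.7993e+02 -1.0000e-02  1.3280e+01] F [ 0.3 -0.7 -0.1] gap 85.5
tool shift/100: [ 5.464 -5.078  0.047]
turn/60: [-0.001 -0.     0.221]
```

```bash
python3 -m jog '0.42 -0.39 0 0 0 0 1; 0.42 -0.39 0 0 0 0 1; 0.42 -0.39 0 0 0 0 1; 0.42 -0.39 0 0 0 0 1; 0.42 -0.39 0 0 0 0 1' 40 && python3 -m jog '0.42 -0.39 0 0 0 0 1; 0.42 -0.39 0 0 0 0 1; 0.42 -0.39 0 0 0 0 1; 0.42 -0.39 0 0 0 0 1; 0.42 -0.39 0 0 0 0 1'; python3 - <<'E'
from h import *
go([553,36,400],0)
E
```

```text
time: 0.82
tool_pos: [298.1, -344.3, 404.6]
tcp_rot: [180.0, -0.0, 13.3]
ft_force: [0.4, -0.1, 1.4]
finger_gap: 0.2
grip_force: 0.0
time: 1.45
tool_pos: [457.7, -106.1, 404.8]
tcp_rot: [180.0, -0.0, 13.3]
ft_force: [0.6, -1.0, -0.1]
finger_gap: -0.1
grip_force: 0.0
t 1.45 pos [ 457.7 -106.1  404.8] rot [ 1.7998e+02 -2.0000e-02  1.3280e+01] F [ 0.6 -1.  -0.1] gap -0.1
tool shift/100: [ 1.254 -1.164  0.048]
turn/60: [ 0.    -0.     0.221]
```

```bash
python3 -m jog '0.4 -0.37 0 0 0 0 1; 0.4 -0.37 0 0 0 0 1; 0.4 -0.37 0 0 0 0.11 1; 0 0 0.4 0 0 0.11 1; 0 0 0.4 0 0 0 1' && python3 -m jog '0 0 0 0 0 0 1;0 0 0 0 0 0 1'; python3 - <<'E'
from h import *
import cv2
go([553,36,291],-3)
for n in("top","side"):
    s=snapshot(n); c=s["img"][150:250,190:290] if n=="top" else s["img"][110:240,170:330]
    cv2.imwrite(f"pics/{n}1.png",cv2.resize(c[:,:,::-1],None,fx=4,fy=4,interpolation=cv2.INTER_CUBIC))
E
```

```text
time: 2.08
tool_pos: [548.7, 28.7, 323.9]
tcp_rot: [180.0, -0.1, 0.1]
ft_force: [-0.5, 0.5, -0.9]
finger_gap: 0.1
grip_force: 0.0
time: 2.33
tool_pos: [548.7, 27.5, 326.2]
tcp_rot: [180.0, -0.1, 0.1]
ft_force: [-0.3, -0.8, 0.7]
finger_gap: -0.3
grip_force: 0.0
t 2.325 pos [548.7  27.5 326.2] rot [ 1.8e+02 -8.0e-02  7.0e-02] F [-0.3 -0.8  0.7] gap -0.3
tool shift/100: [ 0.042 -0.085  0.352]
turn/60: [ 0.    -0.001  0.051]
```

View pics/side1.png

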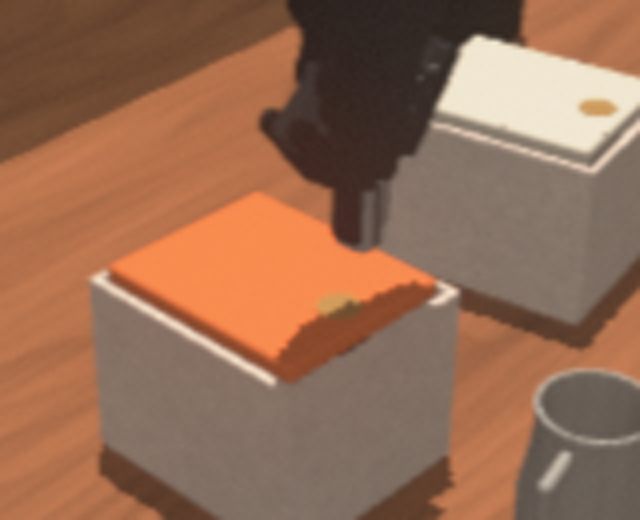

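The crop shows the shut fingertips at (358,245) above the orange lid. They are about 9 mm short of the mark at (337,305), which matches the computed shift.

```bash
python3 -m jog '0.04 -0.085 0.1 0 0 0 1; 0 0 0.19 0 0 0 1; 0 0 0 0 0 0 1'; python3 - <<'E'
from h import *
go([553,36,285],-3)
E
```

```text
time: 2.8
tool_pos: [551.2, 36.4, 292.8]
tcp_rot: [-180.0, 0.3, 0.1]
ft_force: [0.8, -1.0, -0.3]
finger_gap: 0.1
grip_force: 0.0
t 2.8 pos [551.2  36.4 292.8] rot [-1.7999e+02  2.7000e-01  1.0000e-01] F [ 0.8 -1.  -0.3] gap 0.1
tool shift/100: [0.018 0.004 0.078]
turn/60: [-0.     0.005  0.052]
```

```bash
python3 -m jog '0.01 0 0.03 0 0 0 1; 0 0 0 0 0 0 1'; python3 -m jog '0 0 0.03 0 0 0 1; 0 0 0 0 0 0 1';
```

```text
time: 3.05
tool_pos: [553.4, 36.1, 292.7]
tcp_rot: [180.0, -0.0, 0.1]
ft_force: [0.4, -0.1, 0.4]
finger_gap: 0.0
grip_force: 0.0
time: 3.3
tool_pos: [553.5, 36.1, 290.1]
tcp_rot: [180.0, -0.1, 0.1]
ft_force: [-0.3, 0.2, 2.3]
finger_gap: -0.1
grip_force: 1.1
```

Contact at about TCP z 291, as expected. Pressing on to the stop.

```bash
python3 -m jog '0 0 0.03 0 0 0 1; 0 0 0 0 0 0 1'; python3 -m jog '0 0 0.02 0 0 0 1; 0 0 0 0 0 0 1';
```

```text
time: 3.55
tool_pos: [553.4, 36.2, 286.7]
tcp_rot: [180.0, -0.0, 0.1]
ft_force: [0.1, -0.6, 2.3]
finger_gap: 0.3
grip_force: 1.2
time: 3.8
tool_pos: [553.5, 36.2, 286.1]
tcp_rot: [180.0, -0.0, 0.1]
ft_force: [-5.7, -0.3, 13.0]
finger_gap: 0.1
grip_force: 6.7
```

Force rose to 13 N, so the lid is on its stop; now rising quickly.

```bash
python3 -m jog '0 0 -0.6 0 0 0 1; 0 0 -0.6 0 0 0 1; 0 0 0 0 0 0 1; 0 0 0 0 0 0 1;0 0 0 0 0 0 1'; python3 - <<'E'
from h import *
import cv2
go([622,312.5,400],-9)
s=snapshot("side");cv2.imwrite("pics/side2.png",cv2.resize(s["img"][:,:,::-1],(768,576)))
E
```

```text
time: 4.42
tool_pos: [552.8, 36.2, 402.5]
tcp_rot: [-180.0, 0.2, 0.1]
ft_force: [-0.6, 0.2, -0.2]
finger_gap: -0.1
grip_force: 0.0
t 4.425 pos [552.8  36.2 402.5] rot [-1.7999e+02  2.0000e-01  8.0000e-02] F [-0.6  0.2 -0.2] gap -0.1
tool shift/100: [ 0.696 -2.762  0.022]
turn/60: [0.    0.003 0.151]
```

View pics/side2.png

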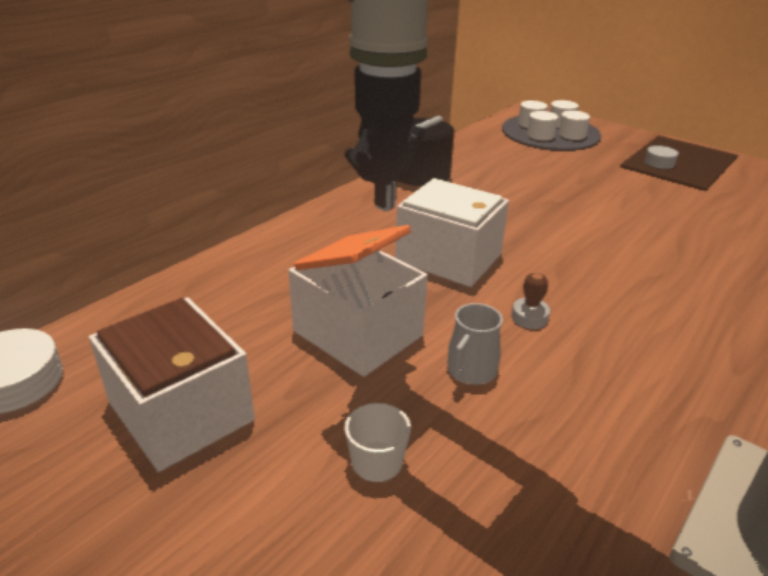

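The orange lid stands ajar, with its raised edge at (405,232), and the gripper is clear above it. Next is walnut.

```bash
python3 -m jog '0.14 -0.55 0 0 0 0 1; 0.14 -0.55 0 0 0 0 1; 0.14 -0.55 0 0 0 0 1; 0.14 -0.55 0 0 0 0 1; 0.14 -0.55 0 0 0 0 1' && python3 -m jog '0 0 0.3 0 0 0.15 1; 0 0 0.3 0 0 0 1; 0 0 0.3 0 0 0 1; 0 0 0 0 0 0 1;0 0 0 0 0 0 1'; python3 - <<'E'
from h import *
import cv2
go([622,312.5,293],-9)
s=snapshot("side");cv2.imwrite("pics/side3.png",cv2.resize(s["img"][170:320,40:200,::-1],None,fx=4,fy=4,interpolation=cv2.INTER_CUBIC)[:600])
E
```

```text
time: 5.1
tool_pos: [622.9, 313.0, 402.8]
tcp_rot: [179.9, 0.1, 0.1]
ft_force: [0.3, -0.1, 0.7]
finger_gap: -0.0
grip_force: 0.0
time: 5.72
tool_pos: [623.1, 311.3, 315.2]
tcp_rot: [180.0, -0.0, -8.9]
ft_force: [0.2, 0.5, 0.7]
finger_gap: 0.1
grip_force: 0.0
t 5.725 pos [623.1 311.3 315.2] rot [180.    -0.    -8.92] F [0.2 0.5 0.7] gap 0.1
tool shift/100: [-0.012 -0.01   0.222]
turn/60: [ 0.    -0.     0.001]
```

View pics/side3.png

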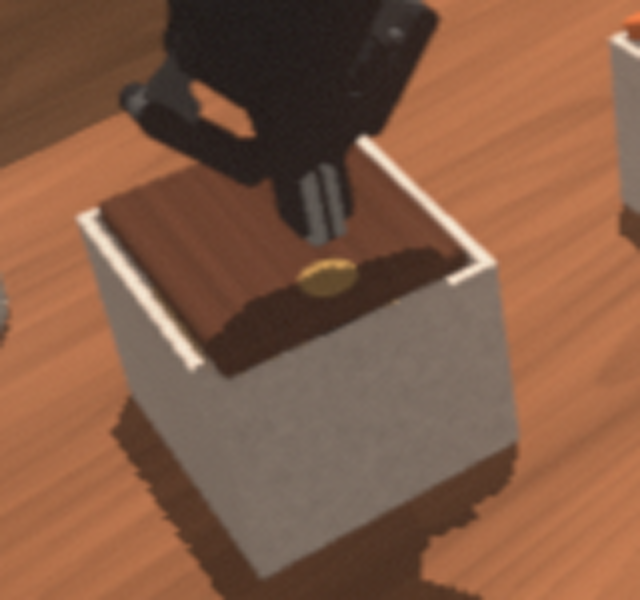

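The fingertips at (320,240) are directly above the walnut mark at (327,278).

```bash
python3 -m jog '-0.01 -0.01 0.2 0 0 0 1; 0 0 0 0 0 0 1; 0 0 0.05 0 0 0 1; 0 0 0 0 0 0 1'; python3 -m jog '0 0 0.04 0 0 0 1; 0 0 0 0 0 0 1; 0 0 0 0 0 0 1'
```

```text
time: 6.28
tool_pos: [622.1, 312.5, 289.8]
tcp_rot: [-180.0, -0.0, -8.9]
ft_force: [-2.2, -0.7, 2.2]
finger_gap: 0.1
grip_force: 1.2
time: 6.65
tool_pos: [622.3, 312.6, 286.5]
tcp_rot: [-180.0, -0.1, -8.9]
ft_force: [-2.0, -0.4, 4.5]
finger_gap: -0.0
grip_force: 2.6
```

```bash
python3 -m jog '0 0 0.02 0 0 0 1; 0 0 0 0 0 0 1'; python3 -m jog '0 0 -0.6 0 0 0 1; 0 0 -0.6 0 0 0 1; 0 0 0 0 0 0 1; 0 0 0 0 0 0 1;0 0 0 0 0 0 1'; python3 -m jog '0 0 0 0 0 0 1;0 0 0 0 0 0 1;0 0 0 0 0 0 1'; python3 - <<'E'
from h import *
import cv2
s=snapshot("side");cv2.imwrite("pics/side4.png",cv2.resize(s["img"][:,:,::-1],(768,576)))
E
```

```text
time: 6.9
tool_pos: [622.3, 312.7, 286.2]
tcp_rot: [-179.9, -0.1, -8.9]
ft_force: [-7.4, -2.8, 15.3]
finger_gap: -0.1
grip_force: 7.5
time: 7.52
tool_pos: [621.7, 312.3, 401.2]
tcp_rot: [179.9, 0.2, -8.9]
ft_force: [-0.2, 0.1, -0.1]
finger_gap: -0.3
grip_force: 0.0
time: 7.9
tool_pos: [622.1, 312.4, 403.3]
tcp_rot: [180.0, 0.0, -8.9]
ft_force: [0.0, -1.1, 0.5]
finger_gap: -0.1
grip_force: 0.0
```

View pics/side4.png

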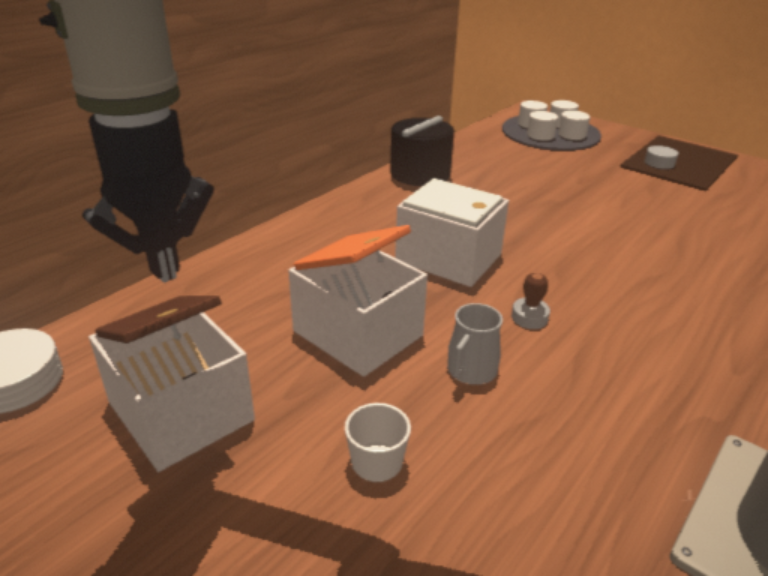

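Both lids are ajar, orange at (355,245) and walnut at (160,315). The white lid is shut, the jug, tamper and cup haven't moved, and the gripper is clear.

```bash
python3 -c "
from bench import *
print(hand_in())"
```

```text
the job is handed in; nothing more can be done
None
```

I pressed the orange lid and then the walnut lid open. Both stand ajar, the white caddy is shut, the jug, tamper and cup are where they were, and the job is handed in at about 8 s; no verdict was returned.

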